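# Unscrew the canister cap

## Task

Unscrew the blue cap from the amber canister by its black cross bar: several turns anticlockwise, while the canister may turn along in its holder until its steel ear meets the red stop. When the threads are free, lift the cap away and lower it upright into the middle of the steel dish, not letting go until it stands there. Do not pull the canister up out of its holder, and leave the other things where they are.

Things in the scene. Friction and masses are not known exactly. Their poses are not given: they have to be found in the camera images.
- cap_bar (a point): centre of the black cross bar on the blue screw cap. The bar is 120 long (point x axis, level), 14 wide (y), 28 high (z): its top is 14 above this point, the cap's flat crown (72 diameter) 14 below, the skirt's edge 66 below. The bar can be pushed round near an end by shut fingertips just above the crown, or pinched across its 14 mm width. At the start this point is 20 to 22 above neck_top.
- cap: the blue cap; origin at the centre of the skirt's lower edge; about 0.22 kg (up to a third off). Right-hand thread, climbs 6.5 mm a turn anticlockwise. It lifts off freely after 1.8 to 2 turns relative to the canister; turned on past 3 turns it wobbles, drops 5 and climbs again. Inside is a pilot plug, 41 diameter, flush with the skirt, that slides in the neck: lift it straight up by 60.
- neck_top (a point): centre of the rim of the canister's white hollow neck (50 diameter, 60 over the thread), under the cap; z up, x towards the canister's steel ear (57 from the axis, 54 above its underside). The amber canister is 84 diameter, 118 high to this point, its underside 10 above the bench; a spring clip holds it in the holder. Pulling up on a cap still threaded (over about 20 N) draws it up out of the clip.
- nest: fixed holder: aluminium base 124 diameter, grey collar 100 diameter, 52 high; origin at the centre of its underside. The canister may turn in it along with the cap, easily, by up to 2.3 rad anticlockwise (1 to 2.3, not known beforehand), until its ear meets the red stop block on the collar (in the holder's +x direction, 76 high); from then on only the cap turns.
- dish: fixed shallow round steel dish, 132 diameter over the rim, rim 12 high, flat floor 4 above the bench and 118 across; origin at the centre of its underside. The cap is to stand in it on its skirt.
- amber_bottle: bystander: brown reagent bottle with black cap, 48 diameter, 98 high; origin at the centre of its underside
- culture_plate: bystander: flat covered culture dish, 90 diameter, 14 high; origin at the centre of its underside
- labels: bystander: white roll of labels, 68 diameter, 38 high; origin at the centre of its underside
- glass_beaker: bystander: small glass beaker, 56 diameter, 69 high; origin at the centre of its underside

How it is judged:
By the outcome, as a careful person would: the job done as asked, in the order asked, and still so for the second after the job is handed in, with the robot touching nothing.
It also fails if it takes over 67 s, if anything falls off the work surface, if the arm or the gripper's body presses on something with over 40 N, if the wrist force passes 120 N, or if a joint passes its speed limit or range.

## Robot

A 7-joint arm with a two-finger parallel gripper is mounted at the origin on a cart in front of the work surface, level with it; the furniture and walls round the work are solid. World frame = base frame: x ahead of the robot, y to its left, z up, the work surface at z = 0. Lengths are in m, angles in rad, forces in N, time in s.
With the tool pointing down it reaches from about 0.425 to 0.925 m from the base axis. Payload 6.8 kg.
Tool frame: the origin (TCP) lies midway between the tips of the shut fingers; the grasp point (between the pads) lies 19 mm behind it; z points along the fingers, y is the line along which they close (so a half turn about z gives the same grasp; the last joint's range is limited). The gripper opens to 85 mm and grips with 20 to 120 N. Pads are 22 mm wide; open, the fingers measure 114 mm over their backs; the gripper's body (76 mm by 85 mm) begins 54 mm behind the grasp point. The pads swing forward as they close: fully open they stand 13 mm farther back than shut.
Start: joints at [-1.223, 0.477, 0.022, 1.555, -0.011, 1.109, -0.083], TCP at [0.297, 0.606, 0.231] pointing down, gripper open.
Joint ranges: [-2.96, 2.96], [-0.34, 2.1], [-1.41, 1.46], [0.24, 2.44], [-1.37, 4.51], [0.17, 1.92], [-2.96, 2.96]. Speed limits (rad/s): [2.39, 2.39, 3.14, 3.14, 3.14, 3.14, 3.14].

## Interface

Orientations are given as a rotation vector (axis times angle).
In Python, from bench import r gives the robot as it stands.
- The arm moves only by the tool servo_tool, never from a script. Its arguments are lists of equal length, an entry for each row: "turn": the turn, a rotation vector about the world's x, y, z in units of 5 degrees (1.0 is 5 degrees), a list of three; "slide": the shift along the world's x, y, z in units of 30 mm (1.0 is 30 mm), a list of three; "hand": the opening, from 0 (shut) to 1 (fully open). In form: {"turn": [[rx, ry, rz], ...], "slide": [[dx, dy, dz], ...], "hand": [hand, ...]}. A call has 1 to 8 rows; each row is the pose to reach, as a shift and turn from the pose commanded when the call began; what a row does not reach only later rows make up. A row lasts 1/8 s, in which the tool goes at most 62.5 mm and 10.7 degrees, less where a joint would pass 70% of its speed; a pose out of reach is approached as far as the arm can. A call with a gripper value outside its range is refused whole. The fingers move at their own pace and stop on an object; "squeeze" is the grip in N (left out, the last holds). Time passes only in rows, so rows that repeat a pose let the fingers close. It gives the time, the measured TCP pose, the force, the opening and the grip force at its end, in the units of the state.
- r.get_obs(): the state, without advancing time (a new reading comes with each control period).
- r.grab_frame(name): name is "scene" or "top" or "wrist"; returns (picture, depth): 480x640x3 uint8, red, green, blue; 480x640 float32, m along the optical axis (not along the pixel's ray), 0 where there is no reading.
- r.get_calibration(name): a dict with "fovy" (degrees; the focal length in pixels is half the picture's height over the tangent of half this angle, whatever the lens; pixels are square), "cx", "cy" (the principal point, pixels), "R" (3x3) and "t" (3): a world point X has camera coordinates R X + t. Camera axes: x right, y down, z forward; pixel columns grow to the right and rows downward; lengths in m; the calibration is good to about 2 mm. A picture is of the moment at which its call begins: read the wrist's pose just before it. get_calibration takes no time and is no camera call; for the wrist camera it gives the pose at the moment of the call.
- r.hand_in(): hands the job in; it is judged then, once.
The state is a dict: "clock": time; "joints": joint angles; "qvel": joint speeds; "tau": joint torques, N m; "tcp_pos": TCP position; "orientation": TCP orientation; "contact_force": force on the tool from outside, world axes, zero at the start; "moment": the same for the moment, N m; "grip_width": finger opening in m; "gripper_force": force on a finger pad.
Only numpy, scipy, OpenCV 4.12 (cv2) and the standard library are available. Lean on these libraries where they do the work, as an engineer would, in place of code of your own. Each camera call takes 0.05 s, during which the arm holds its last target. There are 200 camera calls.

## Working session

There is one attempt and no reset: what is moved stays moved. The work goes in short steps, Python scripts to look and compute and a tool call to move; the robot and the scene stay as the last step left them, time stands still between calls to the robot, and variables do not carry over. Pictures are saved under pics/ and viewed, at most 10 in all, crops included, and the job is handed in when it is done.

Besides the shell and the picture viewer there is one more tool, called after "Request:" by a JSON object that holds its "op" and its "data", one argument or row to a line. servo_tool: Moves the arm, as the interface text tells. Its arguments: {"type":"object","properties":{"turn":{"type":"array"},"slide":{"type":"array"},"hand":{"type":"array"},"squeeze":{"type":"number"}},"required":["turn","slide","hand"]}

```bash
mkdir -p pics; ls; cat > h.py <<'E'
import numpy as np, cv2
from bench import r
def cloud(n,save=None):
    c=r.get_calibration(n); im,d=r.grab_frame(n)
    f=240/np.tan(np.radians(c['fovy'])/2)
    v,u=np.mgrid[:480,:640]
    P=np.stack([(u-c['cx'])*d/f,(v-c['cy'])*d/f,d],-1)
    W=(P-np.array(c['t']))@np.array(c['R'])
    W[d<=0]=np.nan
    if save: cv2.imwrite('pics/'+save,im[:,:,::-1])
    return im,W
E
python3 - <<'E'
from h import *
for n in ('top','scene'):
    im,W=cloud(n,n+'0.png'); np.savez('/tmp/'+n,im=im,W=W)
o=r.get_obs(); print(o['clock'],o['tcp_pos'],o['orientation'],o['contact_force'])
a=cv2.imread('pics/top0.png');
E
```

```text
pics
0.1 [0.29689672 0.60561593 0.23042366] [-7.09769133e-01 -3.06007978e+00  2.55059504e-03] [ 0.32212153  0.38840894 -0.47679606]
```

View pics/top0.png

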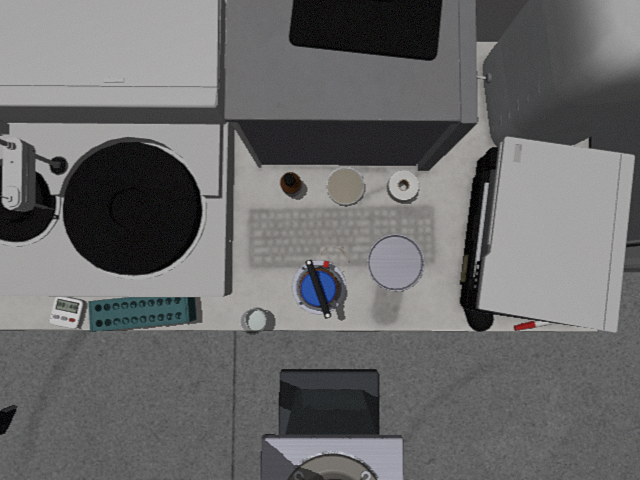

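View pics/scene0.png

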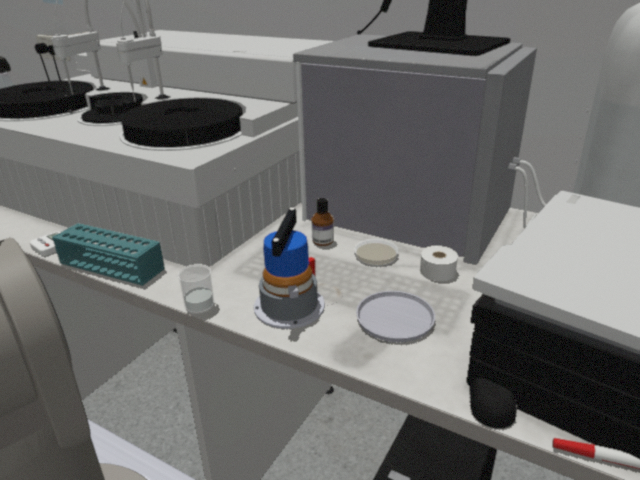

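The top view shows the blue cap with its black bar at (318,288), the red stop at (326,265) and the dish at (396,262). The beaker is at (256,320), the bottle at (291,183), the plate at (346,186) and the labels at (403,185). In the scene view the ear is in front, near (293,293).

```bash
python3 - <<'E'
from h import *
for n in ('top','scene'):
    z=np.load(f'/tmp/{n}.npz'); im=z['im'].astype(int); W=z['W']
    R,G,B=im[...,0],im[...,1],im[...,2]
    v,u=np.mgrid[:480,:640]
    def st(nm,m):
        m=m&np.isfinite(W[...,0]); p=W[m]; 
        if len(p): print(n,nm,len(p),'med',np.median(p,0).round(4),'min',p.min(0).round(3),'max',p.max(0).round(3))
        return p
    roi=(abs(u-320)<50)&(abs(v-288)<50) if n=='top' else (abs(u-288)<40)&(v>195)&(v<325)
    b=st('blue',roi&(B>150)&(R<80))
    k=st('bar',roi&(R<50)&(G<50)&(B<50)&(W[...,2]>.148))
    c=k[:,:2]; 
    rect=cv2.minAreaRect((c*1000).astype(np.float32)); print(rect, np.median(k[:,2]), np.percentile(k[:,2],[5,95]))
    cc=c-c.mean(0); w,V=np.linalg.eigh(cc.T@cc); print('dir',V[:,1],np.degrees(np.arctan2(V[1,1],V[0,1])))
    st('red',roi&(R>150)&(G<80))
    # blue crown circle
    if n=='top':
        q=b[b[:,2]>np.median(b[:,2])-.006][:,:2]; print('crown circ',cv2.minEnclosingCircle((q*1000).astype(np.float32)))
    d=(W[...,2]>.008)&(W[...,2]<.02)&(W[...,1]<-.03)&(W[...,1]>-.35)&(W[...,0]<.66)&(W[...,0]>.3)
    p=st('dishrim',d); 
    if len(p):
        print(cv2.minEnclosingCircle((p[:,:2]*1000).astype(np.float32)))
    if n=='top':
        for nm,(x,y) in dict(dish=(396,262),beaker=(256,320),bottle=(291,183),plate=(346,186),lab=(395,178),stop=(326,265)).items(): print(nm,W[y,x].round(3))
    else: print('ear',W[288:300:2,288:300:3].round(3).tolist())
E
```

```text
top blue 485 med [0.4892 0.0378 0.137 ] min [0.457 0.001 0.132] max [0.519 0.064 0.142]
top bar 351 med [0.49   0.0314 0.165 ] min [0.434 0.01  0.16 ] max [0.545 0.053 0.169]
((489.6785583496094, 31.390356063842773), (114.51310729980469, 13.754744529724121), 19.77692222595215) 0.16500716529414616 [0.16230823 0.16784378]
dir [-0.9413955  -0.33730478] -160.28724821830548
top red 18 med [0.54   0.0177 0.0763] min [0.535 0.013 0.073] max [0.545 0.02  0.08 ]
crown circ ((489.22265625, 32.8809928894043), 32.93981170654297)
top dishrim 639 med [ 0.5344 -0.168   0.0117] min [ 0.39  -0.348  0.008] max [ 0.654 -0.033  0.02 ]
((505.1527404785156, -193.8502655029297), 189.83334350585938)
dish [ 0.546 -0.146  0.002]
beaker [0.414 0.171 0.025]
bottle [0.711 0.091 0.099]
plate [ 0.72  -0.03   0.017]
lab [ 0.735 -0.14   0.038]
stop [0.537 0.016 0.077]
scene blue 296 med [0.4861 0.0145 0.1351] min [ 0.455 -0.003  0.131] max [0.518 0.062 0.137]
scene bar 369 med [0.475  0.0223 0.1612] min [0.43  0.005 0.148] max [0.539 0.049 0.165]
((484.3325500488281, 27.647594451904297), (113.32377624511719, 11.2890
[... 259 characters left out ...]
111] min [ 0.388 -0.35   0.008] max [ 0.612 -0.078  0.02 ]
((486.95257568359375, -219.10342407226562), 161.64039611816406)
ear [[[0.453, 0.007, 0.067], [0.452, 0.0, 0.07], [0.453, -0.005, 0.071], [0.465, -0.003, 0.063]], [[0.451, 0.005, 0.065], [0.449, -0.002, 0.069], [0.451, -0.006, 0.069], [0.453, -0.011, 0.069]], [[0.453, 0.007, 0.06], [0.445, -0.005, 0.068], [0.448, -0.008, 0.068], [0.452, -0.011, 0.066]], [[0.454, 0.008, 0.054], [0.443, -0.005, 0.065], [0.448, -0.008, 0.063], [0.451, -0.011, 0.063]], [[0.453, 0.008, 0.051], [0.445, -0.004, 0.06], [0.447, -0.008, 0.06], [0.451, -0.012, 0.059]], [[0.451, 0.006, 0.049], [0.452, 0.001, 0.05], [0.453, -0.004, 0.051], [0.458, -0.006, 0.049]]]
```

```bash
python3 - <<'E'
from h import *
for n in ('top','scene'):
    z=np.load(f'/tmp/{n}.npz'); W=z['W']
    c=np.array([.546,-.146])
    m=(np.hypot(W[...,0]-c[0],W[...,1]-c[1])<.085)&(W[...,2]>.0085)&(W[...,2]<.016)
    p=W[m]; print(n,'dish',len(p),cv2.minAreaRect((p[:,:2]*1000).astype(np.float32)))
    A=np.c_[2*p[:,:2],np.ones(len(p))]; s=np.linalg.lstsq(A,(p[:,:2]**2).sum(1),rcond=None)[0]; print(s[:2],np.sqrt(s[2]+s[:2]@s[:2]))
    m=(np.hypot(W[...,0]-.4895,W[...,1]-.0315)<.07)&(W[...,2]>.004)&(W[...,2]<.03)
    print('base',cv2.minEnclosingCircle((W[m][:,:2]*1000).astype(np.float32)))
    if n=='top':
        for x0 in np.arange(.2,.75,.1):
            print(round(x0,1),[ (round(y0,1),np.nanmax(np.r_[0,W[(abs(W[...,0]-x0)<.05)&(abs(W[...,1]-y0)<.05)][:,2]]).round(2)) for y0 in np.arange(-.2,.75,.1)])
E
```

```text
top dish 408 ((544.7393188476562, -144.7013702392578), (128.44711303710938, 130.4512176513672), 89.06982421875)
[ 0.54519479 -0.14451592] 0.058688955625545644
base ((489.5939025878906, 31.339942932128906), 69.88145446777344)
0.2 [(np.float64(-0.2), np.float64(0.0)), (np.float64(-0.1), np.float64(0.0)), (np.float64(0.0), np.float64(0.0)), (np.float64(0.1), np.float64(0.01)), (np.float64(0.2), np.float64(0.0)), (np.float64(0.3), np.float64(0.0)), (np.float64(0.4), np.float64(0.0)), (np.float64(0.5), np.float64(0.0)), (np.float64(0.6), np.float64(0.0)), (np.float64(0.7), np.float64(0.0))]
0.3 [(np.float64(-0.2), np.float64(0.0)), (np.float64(-0.1), np.float64(0.0)), (np.float64(0.0), np.float64(0.0)), (np.float64(0.1), np.float64(0.0)), (np.float64(0.2), np.float64(0.0)), (np.float64(0.3), np.float64(0.0)), (np.float64(0.4), np.float64(0.0)), (np.float64(0.5), np.float64(0.32)), (np.float64(0.6), np.float64(0.3)), (np.float64(0.7), np.float64(0.0))]
0.4 [(np.float64(-0.2), np.float64(0.01)), (np.float64(-0.1), np.float64(0.01)), (np.float64(0.0), np.float64(0.17)), (np.float64(0.1), np.
[... 895 characters left out ...]
5), np.float64(0.43)), (np.float64(0.6), np.float64(0.27)), (np.float64(0.7), np.float64(0.0))]
0.7 [(np.float64(-0.2), np.float64(0.05)), (np.float64(-0.1), np.float64(0.04)), (np.float64(0.0), np.float64(0.02)), (np.float64(0.1), np.float64(0.1)), (np.float64(0.2), np.float64(0.27)), (np.float64(0.3), np.float64(0.28)), (np.float64(0.4), np.float64(0.28)), (np.float64(0.5), np.float64(0.43)), (np.float64(0.6), np.float64(0.28)), (np.float64(0.7), np.float64(0.0))]
scene dish 402 ((543.4205322265625, -144.3889923095703), (132.18580627441406, 130.2631072998047), 27.687232971191406)
[ 0.54380793 -0.14405337] 0.06386330922500175
base ((486.23529052734375, 30.55199432373047), 62.43056106567383)
```

Request:
{"op": "servo_tool", "data": {
  "turn": [
    [0,0,-1],
    [0,0,-3],
    [0,0,-5],
    [0,0,-7],
    [0,0,-9],
    [0,0,-11]
  ],
  "slide": [
    [0.2,-1.5,1],
    [0.5,-3.5,1.7],
    [1.2,-5.5,1.7],
    [2,-7.5,1.7],
    [2.8,-9.5,1.7],
    [3.5,-11.5,1.7]
  ],
  "hand": [1,1,1,1,1,1]
}}

```text
clock: 0.85
tcp_pos: [0.3999, 0.2665, 0.2822]
orientation: [-2.05, -2.381, -0.0]
contact_force: [1.1, 0.6, 0.3]
grip_width: 0.0852
gripper_force: 0.0
```

Request:
{"op": "servo_tool", "data": {
  "turn": [
    [0,0,-2],
    [0,0,-4],
    [0,0,-6],
    [0,0,-8],
    [0,0,-10],
    [0,0,-12],
    [0,0,-14],
    [0,0,-15.8]
  ],
  "slide": [
    [0.4,-1.5,0],
    [0.9,-3,0],
    [1.5,-4.5,-0.3],
    [2.1,-6,-0.6],
    [2.7,-7.2,-1],
    [2.9,-7.65,-1.5],
    [2.9,-7.65,-2],
    [2.9,-7.65,-2.4]
  ],
  "hand": [1,1,1,1,1,1,1,1]
}}

```text
clock: 1.85
tcp_pos: [0.486, 0.0387, 0.2095]
orientation: [3.096, 0.533, -0.002]
contact_force: [0.0, -0.3, -0.1]
grip_width: 0.0853
gripper_force: 0.0
```

```bash
python3 - <<'E'
from h import *
im,W=cloud('wrist','w1.png'); np.savez('/tmp/w1',im=im,W=W)
o=r.get_obs(); print(o['clock'],o['tcp_pos'],o['orientation'],o['joints'].round(3) if hasattr(o['joints'],'round') else o['joints'],o['contact_force'])
a=o['orientation']; print('closing yaw',2*np.degrees(np.arctan2(a[1],a[0]))-90)
I=im.astype(int); k=(I.max(-1)<60)&(W[...,2]>.148)&(W[...,2]<.175)&(np.hypot(W[...,0]-.4895,W[...,1]-.0315)<.075)
p=W[k]; print(len(p),np.median(p[:,2]),cv2.minAreaRect((p[:,:2]*1000).astype(np.float32)))
b=(I[...,2]>130)&(I[...,0]<80)&(W[...,2]>.12); p=W[b]; print('blue',np.median(p,0),p.min(0),p.max(0))
E
```

```text
1.9 [0.48517381 0.0388137  0.2081964 ] [ 3.09680175  0.52467268 -0.00481777] [-0.758  0.216  0.638  2.05  -0.16   0.926 -1.269] [-0.99329505 -0.19532785 -1.61916644]
closing yaw -70.768061079137
3823 0.16311231291181347 ((489.7823486328125, 30.98334503173828), (118.62318420410156, 14.015451431274414), 19.926515579223633)
blue [0.49966914 0.0456118  0.13527031] [ 0.4594658  -0.00172399  0.12069166] [0.52599594 0.0677671  0.1376238 ]
```

View pics/w1.png

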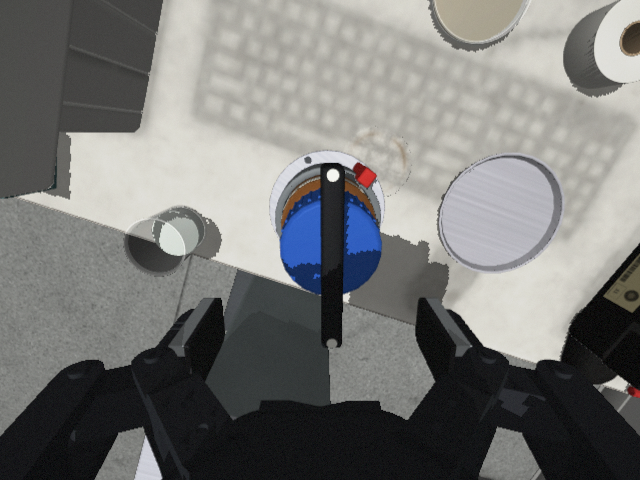

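The wrist view shows the bar upright from (332,175) to (332,343), midway between the open fingers. The bar centre comes out at (0.4898, 0.0310) and its angle at 19.9°.

Request:
{"op": "servo_tool", "data": {
  "turn": [
    [0,0,0.1],
    [0,0,0.1],
    [0,0,0.1],
    [0,0,0.1]
  ],
  "slide": [
    [0.15,-0.26,-0.7],
    [0.15,-0.26,-1.6],
    [0.15,-0.26,-2.2],
    [0.15,-0.26,-2.2]
  ],
  "hand": [1,1,0.6,0.35],
  "squeeze": 60
}}

```text
clock: 2.4
tcp_pos: [0.4899, 0.0312, 0.1434]
orientation: [3.091, 0.559, -0.005]
contact_force: [0.8, -0.4, 1.0]
grip_width: 0.0512
gripper_force: 0.0
```

```bash
cat > s.py <<'E'
from h import *
o=r.get_obs(); a=np.array(o['orientation']); f=lambda x:np.array(x).round(4).tolist()
print(o['clock'],f(o['tcp_pos']),'rv',f(a),'yaw',round(2*np.degrees(np.arctan2(a[1],a[0]))-90,2),'q',f(o['joints']),'F',f(o['contact_force']),'M',f(o['moment']),o['grip_width'],o['gripper_force'])
E
python3 s.py
```

```text
2.4 [0.4899, 0.0312, 0.1434] rv [3.0911, 0.5587, -0.0046] yaw -69.51 q [-0.685, 0.3295, 0.5976, 2.1006, -0.2595, 0.7855, -1.1399] F [0.7601, -0.4283, 1.0042] M [0.0168, 0.0212, -0.0133] 0.05124280290010735 0.0
```

Request:
{"op": "servo_tool", "data": {
  "turn": [
    [0,0,0],
    [0,0,0],
    [0,0,0],
    [0,0,0],
    [0,0,1],
    [0,0,3],
    [0,0,5],
    [0,0,7]
  ],
  "slide": [
    [0,0,0],
    [0,0,0],
    [0,0,0],
    [0,0,0],
    [0,0,0],
    [0,0,0],
    [0,0,0],
    [0,0,0]
  ],
  "hand": [0,0,0,0,0,0,0,0]
}}

```text
clock: 3.4
tcp_pos: [0.4914, 0.0326, 0.145]
orientation: [-2.776, -1.469, -0.003]
contact_force: [-1.2, 3.2, 6.1]
grip_width: 0.0129
gripper_force: 60.2
```

```bash
python3 s.py
```

```text
3.4 [0.4914, 0.0326, 0.145] rv [-2.776, -1.4685, -0.0025] yaw -394.24 q [-0.5698, 0.3071, 0.4519, 2.092, -0.1912, 0.7798, -0.5975] F [-1.2105, 3.2172, 6.1159] M [0.8139, 0.4612, 0.0447] 0.012939531695285061 60.18805682659149
```

Request:
{"op": "servo_tool", "data": {
  "turn": [
    [0,0,2],
    [0,0,4],
    [0,0,6],
    [0,0,8],
    [0,0,10],
    [0,0,12],
    [0,0,14],
    [0,0,16]
  ],
  "slide": [
    [0,0,0],
    [0,0,0],
    [0,0,0],
    [0,0,0],
    [0,0,0],
    [0,0,0],
    [0,0,0],
    [0,0,0.01]
  ],
  "hand": [0,0,0,0,0,0,0,0]
}}

```text
clock: 4.4
tcp_pos: [0.4889, 0.0327, 0.1448]
orientation: [-1.183, -2.906, -0.0]
contact_force: [-7.6, 2.5, 9.7]
grip_width: 0.0123
gripper_force: 60.9
```

```bash
python3 s.py
```

```text
4.4 [0.4889, 0.0327, 0.1448] rv [-1.1826, -2.9056, -0.0001] yaw -314.29 q [-0.3246, 0.2879, 0.1557, 2.0787, -0.066, 0.7832, 0.6695] F [-7.5558, 2.4569, 9.6589] M [1.0362, 1.7721, -0.4391] 0.012298920205980328 60.90185880661011
```

Request:
{"op": "servo_tool", "data": {
  "turn": [
    [0,0,2],
    [0,0,4],
    [0,0,6],
    [0,0,8],
    [0,0,10],
    [0,0,12],
    [0,0,14],
    [0,0,16]
  ],
  "slide": [
    [0,0,0.01],
    [0,0,0.02],
    [0,0,0.03],
    [0,0,0.04],
    [0,0,0.04],
    [0,0,0.05],
    [0,0,0.06],
    [0,0,0.06]
  ],
  "hand": [0,0,0,0,0,0,0,0]
}}

```text
clock: 5.4
tcp_pos: [0.4883, 0.0307, 0.1462]
orientation: [0.96, -2.986, -0.001]
contact_force: [-6.6, -0.9, 9.4]
grip_width: 0.0123
gripper_force: 60.8
```

```bash
python3 s.py
```

```text
5.4 [0.4883, 0.0307, 0.1462] rv [0.9598, -2.9856, -0.0012] yaw -234.36 q [-0.0948, 0.2894, -0.1121, 2.0632, 0.0444, 0.7968, 1.9595] F [-6.5637, -0.9352, 9.4074] M [-0.2296, 1.9251, -0.3755] 0.012277083514204512 60.791324973106384
```

Request:
{"op": "servo_tool", "data": {
  "turn": [
    [0,0,2],
    [0,0,4],
    [0,0,6],
    [0,0,8],
    [0,0,9],
    [0,0,9],
    [0,0,9],
    [0,0,9]
  ],
  "slide": [
    [0,0,0.01],
    [0,0,0.02],
    [0,0,0.03],
    [0,0,0.03],
    [0,0,0.03],
    [0,0,0.03],
    [0,0,0.03],
    [0,0,0.4]
  ],
  "hand": [0,0,0,0,0,0.6,0.6,0.6]
}}

```text
clock: 6.4
tcp_pos: [0.4903, 0.0314, 0.1581]
orientation: [2.026, -2.399, -0.002]
contact_force: [0.4, -0.0, -0.3]
grip_width: 0.051
gripper_force: 0.0
```

```bash
python3 s.py
```

```text
6.4 [0.4903, 0.0314, 0.1581] rv [2.0262, -2.3989, -0.0017] yaw -189.63 q [0.0334, 0.2833, -0.2619, 2.0428, 0.098, 0.8289, 2.6886] F [0.4455, -0.0042, -0.2776] M [-0.0062, 0.0556, -0.0068] 0.05099286426823232 0.0
```

Request:
{"op": "servo_tool", "data": {
  "turn": [
    [0,0,-0.2],
    [0,0,-2.3],
    [0,0,-4.4],
    [0,0,-6.5],
    [0,0,-8.6],
    [0,0,-10.7],
    [0,0,-12.8],
    [0,0,-14.9]
  ],
  "slide": [
    [0,0,0.8],
    [0,0,0.9],
    [0,0,0.9],
    [0,0,0.9],
    [0,0,0.9],
    [0,0,0.9],
    [0,0,0.9],
    [0,0,0.9]
  ],
  "hand": [0.6,0.6,0.6,0.6,0.6,0.6,0.6,0.6]
}}

```text
clock: 7.4
tcp_pos: [0.4913, 0.0316, 0.1862]
orientation: [-0.152, 3.137, 0.001]
contact_force: [0.1, -0.5, 0.5]
grip_width: 0.0516
gripper_force: 0.0
```

Request:
{"op": "servo_tool", "data": {
  "turn": [
    [0,0,-2.1],
    [0,0,-4.2],
    [0,0,-6.3],
    [0,0,-8.4],
    [0,0,-10.5],
    [0,0,-12.6],
    [0,0,-14.7],
    [0,0,-16.8]
  ],
  "slide": [
    [0,0,0],
    [0,0,0],
    [0,0,0],
    [0,0,0],
    [0,0,0],
    [0,0,0],
    [0,0,0],
    [0,0,0]
  ],
  "hand": [0.6,0.6,0.6,0.6,0.6,0.6,0.6,0.6]
}}

```text
clock: 8.4
tcp_pos: [0.4912, 0.0317, 0.1861]
orientation: [1.987, 2.433, 0.002]
contact_force: [0.0, 0.4, 0.6]
grip_width: 0.0515
gripper_force: 0.0
```

```bash
python3 s.py
```

```text
8.4 [0.4912, 0.0317, 0.1861] rv [1.9868, 2.4332, 0.0016] yaw 11.54 q [-0.333, 0.2293, 0.1642, 2.0404, -0.0491, 0.8746, 0.0598] F [0.0407, 0.4302, 0.5551] M [-0.0121, -0.003, 0.0237] 0.05147974798409436 0.0
```

Request:
{"op": "servo_tool", "data": {
  "turn": [
    [0,0,-2.1],
    [0,0,-4.3],
    [0,0,-4.3],
    [0,0,-4.3],
    [0,0,-4.3],
    [0,0,-4.3],
    [0,0,-4.3],
    [0,0,-3.3]
  ],
  "slide": [
    [-0.02,0,0],
    [-0.04,-0.02,0],
    [-0.04,-0.02,-0.7],
    [-0.04,-0.02,-1.3],
    [-0.04,-0.02,-1.3],
    [-0.04,-0.02,-1.3],
    [-0.04,-0.02,-1.3],
    [-0.04,-0.02,-1.3]
  ],
  "hand": [0.6,0.6,0.6,0.6,0,0,0,0]
}}

```text
clock: 9.4
tcp_pos: [0.49, 0.0308, 0.1473]
orientation: [2.307, 2.132, 0.001]
contact_force: [-2.2, 1.3, 4.3]
grip_width: 0.0128
gripper_force: 60.7
```

Request:
{"op": "servo_tool", "data": {
  "turn": [
    [0,0,2],
    [0,0,4],
    [0,0,6],
    [0,0,8],
    [0,0,10],
    [0,0,12],
    [0,0,14],
    [0,0,16]
  ],
  "slide": [
    [0,0,0.01],
    [0,0,0.01],
    [0,0,0.02],
    [0,0,0.03],
    [0,0,0.03],
    [0,0,0.04],
    [0,0,0.04],
    [0,0,0.05]
  ],
  "hand": [0,0,0,0,0,0,0,0]
}}

```text
clock: 10.4
tcp_pos: [0.4906, 0.0313, 0.149]
orientation: [0.391, 3.115, 0.002]
contact_force: [0.3, 1.1, 1.6]
grip_width: 0.0129
gripper_force: 60.4
```

```bash
python3 s.py
```

```text
10.4 [0.4906, 0.0313, 0.149] rv [0.3907, 3.1153, 0.0019] yaw 75.7 q [-0.1285, 0.2833, -0.0724, 2.0635, 0.0276, 0.7935, 1.1039] F [0.2599, 1.0725, 1.6365] M [0.2256, 0.2248, -0.0216] 0.01285681745432208 60.42972207069397
```

```bash
python3 - <<'E'
from h import *
im,W=cloud('scene'); a=im[170:350,180:450,::-1]; 
im2,W2=cloud('wrist'); 
cv2.imwrite('pics/s2.png',np.hstack([cv2.resize(a,(400,267)),cv2.resize(im2[:,:,::-1],(356,267))]))
E
```

```text
(no output)
```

View pics/s2.png

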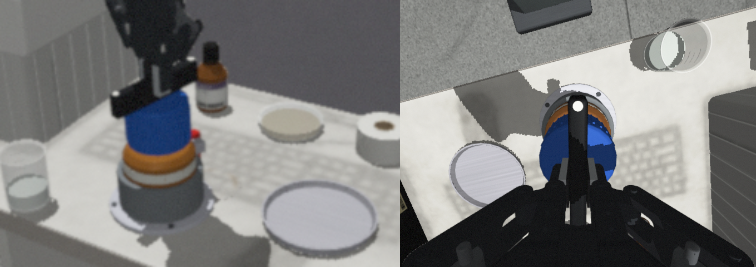

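Scene crop: the ear has left the front and reached the stop, and the cap is rising as the bar turns in the pinch. The wrist crop shows the bar centred in the pads.

Request:
{"op": "servo_tool", "data": {
  "turn": [
    [0,0,2],
    [0,0,4],
    [0,0,6],
    [0,0,8],
    [0,0,10],
    [0,0,12],
    [0,0,14],
    [0,0,16]
  ],
  "slide": [
    [0,0,0.01],
    [0,0,0.01],
    [0,0,0.02],
    [0,0,0.03],
    [0,0,0.03],
    [0,0,0.04],
    [0,0,0.04],
    [0,0,0.05]
  ],
  "hand": [0,0,0,0,0,0,0,0]
}}

```text
clock: 11.5
tcp_pos: [0.4899, 0.0315, 0.1502]
orientation: [-1.698, 2.642, 0.001]
contact_force: [-2.1, 2.6, 3.8]
grip_width: 0.0125
gripper_force: 60.8
```

Request:
{"op": "servo_tool", "data": {
  "turn": [
    [0,0,1.5],
    [0,0,3],
    [0,0,3],
    [0,0,3],
    [0,0,3],
    [0,0,3],
    [0,0,2.5]
  ],
  "slide": [
    [0,0,0],
    [0,0,0.01],
    [0,0,0.01],
    [0,0,0.01],
    [0,0,0.01],
    [0,0,0.6],
    [0,0,1.3]
  ],
  "hand": [0,0,0,0.6,0.6,0.6,0.6]
}}

```text
clock: 12.38
tcp_pos: [0.4895, 0.0305, 0.1885]
orientation: [1.971, -2.445, -0.001]
contact_force: [-0.1, 0.4, -0.0]
grip_width: 0.0509
gripper_force: 0.0
```

```bash
python3 s.py
```

```text
12.375 [0.4895, 0.0305, 0.1885] rv [1.9709, -2.4453, -0.0009] yaw -192.26 q [0.144, 0.2517, -0.3845, 2.0101, 0.1192, 0.902, 2.6238] F [-0.094, 0.4078, -0.0373] M [0.0359, -0.0507, -0.0073] 0.050887787833601004 0.0
```

Request:
{"op": "servo_tool", "data": {
  "turn": [
    [0,0,-2.1],
    [0,0,-4.2],
    [0,0,-6.3],
    [0,0,-8.4],
    [0,0,-10.5],
    [0,0,-12.6],
    [0,0,-14.7],
    [0,0,-16.8]
  ],
  "slide": [
    [0,0,0.1],
    [0,0,0.1],
    [0,0,0.1],
    [0,0,0.1],
    [0,0,0.1],
    [0,0,0.1],
    [0,0,0.1],
    [0,0,0.1]
  ],
  "hand": [0.6,0.6,0.6,0.6,0.6,0.6,0.6,0.6]
}}

```text
clock: 13.38
tcp_pos: [0.4899, 0.0305, 0.1914]
orientation: [0.18, 3.136, -0.0]
contact_force: [0.8, -0.1, -0.5]
grip_width: 0.0512
gripper_force: 0.0
```

Request:
{"op": "servo_tool", "data": {
  "turn": [
    [0,0,-2.1],
    [0,0,-4.2],
    [0,0,-6.3],
    [0,0,-8.4],
    [0,0,-10.5],
    [0,0,-12.6],
    [0,0,-14.7],
    [0,0,-16.8]
  ],
  "slide": [
    [0,0,0],
    [0,0,0],
    [0,0,0],
    [0,0,0],
    [0,0,0],
    [0,0,0],
    [0,0,-0.1],
    [0,0,-0.1]
  ],
  "hand": [0.6,0.6,0.6,0.6,0.6,0.6,0.6,0.6]
}}

```text
clock: 14.38
tcp_pos: [0.4897, 0.0305, 0.1882]
orientation: [2.232, 2.211, -0.0]
contact_force: [-0.2, -0.5, -0.6]
grip_width: 0.0508
gripper_force: 0.0
```

```bash
python3 s.py
```

```text
14.375 [0.4897, 0.0305, 0.1882] rv [2.2321, 2.2107, -0.0004] yaw -0.55 q [-0.2393, 0.225, 0.0572, 2.0352, -0.0163, 0.882, -0.1828] F [-0.1561, -0.4815, -0.592] M [-0.0492, 0.0133, 0.0296] 0.0508079134919329 0.0
```

Request:
{"op": "servo_tool", "data": {
  "turn": [
    [0,0,-1.8],
    [0,0,-1.8],
    [0,0,-1.8],
    [0,0,-1.8],
    [0,0,-1.8],
    [0,0,-1.8],
    [0,0,0],
    [0,0,2]
  ],
  "slide": [
    [0,0,0],
    [0,0,-0.7],
    [0,0,-1.25],
    [0,0,-1.25],
    [0,0,-1.25],
    [0,0,-1.25],
    [0,0,-1.24],
    [0,0,-1.24]
  ],
  "hand": [0.6,0.6,0.6,0,0,0,0,0]
}}

```text
clock: 15.38
tcp_pos: [0.4898, 0.0309, 0.1518]
orientation: [2.015, 2.41, 0.001]
contact_force: [-2.6, -0.7, 2.4]
grip_width: 0.0122
gripper_force: 60.7
```

Request:
{"op": "servo_tool", "data": {
  "turn": [
    [0,0,2],
    [0,0,4],
    [0,0,6],
    [0,0,8],
    [0,0,10],
    [0,0,12],
    [0,0,14],
    [0,0,16]
  ],
  "slide": [
    [0,0,0.01],
    [0,0,0.01],
    [0,0,0.02],
    [0,0,0.03],
    [0,0,0.03],
    [0,0,0.04],
    [0,0,0.04],
    [0,0,0.05]
  ],
  "hand": [0,0,0,0,0,0,0,0]
}}

```text
clock: 16.38
tcp_pos: [0.4897, 0.0312, 0.1533]
orientation: [-0.005, 3.141, 0.001]
contact_force: [-2.8, 0.6, 0.7]
grip_width: 0.0127
gripper_force: 60.5
```

Request:
{"op": "servo_tool", "data": {
  "turn": [
    [0,0,2],
    [0,0,4],
    [0,0,6],
    [0,0,8],
    [0,0,10],
    [0,0,12],
    [0,0,14],
    [0,0,16]
  ],
  "slide": [
    [0,0,0.01],
    [0,0,0.01],
    [0,0,0.02],
    [0,0,0.03],
    [0,0,0.03],
    [0,0,0.04],
    [0,0,0.04],
    [0,0,0.05]
  ],
  "hand": [0,0,0,0,0,0,0,0]
}}

```text
clock: 17.38
tcp_pos: [0.4896, 0.0309, 0.1548]
orientation: [-2.023, 2.403, 0.0]
contact_force: [-3.2, 1.9, 3.4]
grip_width: 0.0126
gripper_force: 60.6
```

```bash
python3 s.py
```

```text
17.375 [0.4896, 0.0309, 0.1548] rv [-2.0232, 2.4033, 0.0] yaw 170.18 q [0.2417, 0.3151, -0.5078, 2.0354, 0.2039, 0.8392, 2.588] F [-3.2035, 1.8525, 3.3743] M [0.3337, 0.6194, -0.1384] 0.012551924948388037 60.60293197631836
```

Request:
{"op": "servo_tool", "data": {
  "turn": [
    [0,0,1.5],
    [0,0,3],
    [0,0,3],
    [0,0,3],
    [0,0,3],
    [0,0,3],
    [0,0,2]
  ],
  "slide": [
    [0,0,0],
    [0,0,0.01],
    [0,0,0.01],
    [0,0,0.01],
    [0,0,0.01],
    [0,0,0.6],
    [0,0,1.3]
  ],
  "hand": [0,0,0,0.6,0.6,0.6,0.6]
}}

```text
clock: 18.25
tcp_pos: [0.4899, 0.0308, 0.1944]
orientation: [-2.216, 2.226, 0.0]
contact_force: [-0.3, -0.6, 0.7]
grip_width: 0.051
gripper_force: 0.0
```

Request:
{"op": "servo_tool", "data": {
  "turn": [
    [0,0,-2.1],
    [0,0,-4.2],
    [0,0,-6.3],
    [0,0,-8.4],
    [0,0,-10.5],
    [0,0,-12.6],
    [0,0,-14.7],
    [0,0,-16.8]
  ],
  "slide": [
    [0,0,0.1],
    [0,0,0.1],
    [0,0,0.1],
    [0,0,0.1],
    [0,0,0.1],
    [0,0,0.1],
    [0,0,0.1],
    [0,0,0.1]
  ],
  "hand": [0.6,0.6,0.6,0.6,0.6,0.6,0.6,0.6]
}}

```text
clock: 19.25
tcp_pos: [0.4903, 0.0309, 0.1976]
orientation: [-0.151, 3.136, 0.001]
contact_force: [0.4, -0.0, -0.2]
grip_width: 0.0511
gripper_force: 0.0
```

Request:
{"op": "servo_tool", "data": {
  "turn": [
    [0,0,-2.1],
    [0,0,-4.2],
    [0,0,-6.3],
    [0,0,-8.4],
    [0,0,-10.5],
    [0,0,-12.6],
    [0,0,-14.7],
    [0,0,-16.8]
  ],
  "slide": [
    [0,0,0],
    [0,0,0],
    [0,0,0],
    [0,0,0],
    [0,0,0],
    [0,0,0],
    [0,0,-0.1],
    [0,0,-0.1]
  ],
  "hand": [0.6,0.6,0.6,0.6,0.6,0.6,0.6,0.6]
}}

```text
clock: 20.25
tcp_pos: [0.4902, 0.031, 0.1944]
orientation: [1.987, 2.433, 0.002]
contact_force: [-0.3, -0.7, 0.5]
grip_width: 0.0513
gripper_force: 0.0
```

```bash
python3 s.py
```

```text
20.25 [0.4902, 0.031, 0.1944] rv [1.9868, 2.4328, 0.0023] yaw 11.53 q [-0.0953, 0.2225, -0.1084, 2.0196, 0.0299, 0.8995, -0.0184] F [-0.3143, -0.6521, 0.4934] M [-0.0099, -0.081, 0.0001] 0.0512753600643683 0.0
```

Request:
{"op": "servo_tool", "data": {
  "turn": [
    [0,0,-1.3],
    [0,0,-1.3],
    [0,0,-1.3],
    [0,0,-1.3],
    [0,0,-1.3],
    [0,0,-1.3],
    [0,0,0.5],
    [0,0,2.5]
  ],
  "slide": [
    [0,0,0],
    [0,0,-0.7],
    [0,0,-1.31],
    [0,0,-1.31],
    [0,0,-1.31],
    [0,0,-1.31],
    [0,0,-1.3],
    [0,0,-1.3]
  ],
  "hand": [0.6,0.6,0.6,0,0,0,0,0]
}}

```text
clock: 21.25
tcp_pos: [0.4903, 0.0311, 0.1553]
orientation: [1.695, 2.644, 0.002]
contact_force: [-1.4, 1.0, 4.5]
grip_width: 0.0125
gripper_force: 61.7
```

Request:
{"op": "servo_tool", "data": {
  "turn": [
    [0,0,2],
    [0,0,4],
    [0,0,6],
    [0,0,8],
    [0,0,10],
    [0,0,12],
    [0,0,14],
    [0,0,16]
  ],
  "slide": [
    [0,0,0.01],
    [0,0,0.01],
    [0,0,0.02],
    [0,0,0.03],
    [0,0,0.03],
    [0,0,0.04],
    [0,0,0.04],
    [0,0,0.05]
  ],
  "hand": [0,0,0,0,0,0,0,0]
}}

```text
clock: 22.25
tcp_pos: [0.4901, 0.0315, 0.1569]
orientation: [-0.401, 3.115, 0.001]
contact_force: [-1.4, 1.7, 4.9]
grip_width: 0.0126
gripper_force: 61.6
```

Request:
{"op": "servo_tool", "data": {
  "turn": [
    [0,0,2],
    [0,0,4],
    [0,0,6],
    [0,0,8],
    [0,0,10],
    [0,0,12],
    [0,0,14],
    [0,0,16]
  ],
  "slide": [
    [0,0,0.01],
    [0,0,0.01],
    [0,0,0.02],
    [0,0,0.03],
    [0,0,0.03],
    [0,0,0.04],
    [0,0,0.04],
    [0,0,0.05]
  ],
  "hand": [0,0,0,0,0,0,0,0]
}}

```text
clock: 23.25
tcp_pos: [0.4896, 0.0316, 0.1582]
orientation: [-2.31, 2.128, 0.001]
contact_force: [-3.2, 3.3, 4.7]
grip_width: 0.0125
gripper_force: 61.7
```

```bash
python3 s.py
```

```text
23.25 [0.4896, 0.0316, 0.1582] rv [-2.3101, 2.1284, 0.0006] yaw 184.69 q [0.3865, 0.3431, -0.6846, 2.0235, 0.2818, 0.8679, 2.7695] F [-3.1731, 3.2992, 4.6735] M [0.6036, 1.0268, -0.2157] 0.012520856662342844 61.70617997646332
```

Request:
{"op": "servo_tool", "data": {
  "turn": [
    [0,0,1],
    [0,0,1],
    [0,0,1]
  ],
  "slide": [
    [0,0,0.02],
    [0,0,0.04],
    [0,0,0.05]
  ],
  "hand": [0,0,0]
}}

```text
clock: 23.62
tcp_pos: [0.4894, 0.0309, 0.1588]
orientation: [2.394, -2.034, -0.001]
contact_force: [-2.0, 1.6, 1.2]
grip_width: 0.0125
gripper_force: 61.2
```

```bash
python3 s.py
```

```text
23.625 [0.4894, 0.0309, 0.1588] rv [2.3938, -2.0342, -0.0006] yaw -170.71 q [0.4014, 0.3458, -0.7016, 2.0223, 0.2895, 0.8721, 2.844] F [-2.02, 1.6067, 1.1633] M [0.5472, 0.7771, -0.0097] 0.012494269700710197 61.163265109062195
```

Request:
{"op": "servo_tool", "data": {
  "turn": [
    [0,0,0],
    [0,0,0],
    [0,0,0]
  ],
  "slide": [
    [0,0,0.03],
    [0,0,0.06],
    [0,0,0.06]
  ],
  "hand": [0,0,0]
}}

```text
clock: 24.0
tcp_pos: [0.4893, 0.0306, 0.1602]
orientation: [2.395, -2.032, -0.001]
contact_force: [-2.4, 1.8, -2.4]
grip_width: 0.0129
gripper_force: 60.7
```

```bash
python3 s.py
```

```text
24.0 [0.4893, 0.0306, 0.1602] rv [2.3949, -2.032, -0.001] yaw -170.63 q [0.4032, 0.344, -0.7029, 2.021, 0.2878, 0.8756, 2.8474] F [-2.4023, 1.8083, -2.4361] M [0.5237, 0.8234, 0.0361] 0.01289057382493361 60.65706431865692
```

Request:
{"op": "servo_tool", "data": {
  "turn": [
    [0,0,0],
    [0,0,0],
    [0,0,0]
  ],
  "slide": [
    [0,0,0.03],
    [0,0,0.07],
    [0,0,0.07]
  ],
  "hand": [0,0,0]
}}

```text
clock: 24.38
tcp_pos: [0.4895, 0.0308, 0.1626]
orientation: [2.395, -2.032, -0.001]
contact_force: [-3.7, 2.2, -2.1]
grip_width: 0.0127
gripper_force: 60.7
```

```bash
python3 s.py
```

```text
24.375 [0.4895, 0.0308, 0.1626] rv [2.3955, -2.0321, -0.0005] yaw -170.62 q [0.4054, 0.3409, -0.7051, 2.0186, 0.2848, 0.8799, 2.8502] F [-3.7394, 2.2103, -2.0774] M [0.5694, 1.0451, -0.0026] 0.012679426067234725 60.68280279636383
```

Request:
{"op": "servo_tool", "data": {
  "turn": [
    [0,0,0],
    [0,0,0],
    [0,0,0],
    [0,0,0],
    [0,0,0],
    [0,0,0],
    [0,0,0],
    [0,0,0]
  ],
  "slide": [
    [0,0,0.15],
    [0,0,0.4],
    [0,0,0.7],
    [0,0,1.1],
    [0,0,1.5],
    [0,0,1.9],
    [0,0,2.3],
    [0,0,2.6]
  ],
  "hand": [0,0,0,0,0,0,0,0]
}}

```text
clock: 25.38
tcp_pos: [0.4901, 0.0307, 0.2416]
orientation: [-2.395, 2.032, -0.001]
contact_force: [0.3, 1.1, -1.6]
grip_width: 0.0122
gripper_force: 60.8
```

```bash
python3 s.py; python3 - <<'E'
from h import *
im,W=cloud('scene'); a=im[100:340,140:500,::-1]; cv2.imwrite('pics/s3.png',cv2.resize(a,(540,360)))
E
```

```text
25.375 [0.4901, 0.0307, 0.2416] rv [-2.3952, 2.0322, -0.0012] yaw 189.37 q [0.5032, 0.2491, -0.7956, 1.9318, 0.2058, 1.0421, 2.9237] F [0.3133, 1.1308, -1.5828] M [0.038, -0.0215, -0.0195] 0.012207918882719142 60.75241684913635
```

View pics/s3.png

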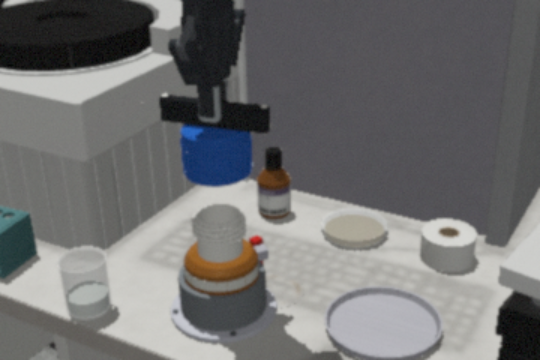

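The cap is clear: its skirt is at about (215,180) in the crop, well above the neck rim, and the canister is still seated in its holder. Next I carry it to the dish.

Request:
{"op": "servo_tool", "data": {
  "turn": [
    [0,0,-1.5],
    [0,0,-3.2],
    [0,0,-5],
    [0,0,-6.8],
    [0,0,-8.6],
    [0,0,-10.4],
    [0,0,-12],
    [0,0,-12]
  ],
  "slide": [
    [0.1,-0.3,0],
    [0.35,-1.2,0],
    [0.65,-2.2,0],
    [1,-3.2,0],
    [1.3,-4.2,0],
    [1.6,-5.1,-0.3],
    [1.8,-5.8,-0.8],
    [1.82,-5.84,-1.4]
  ],
  "hand": [0,0,0,0,0,0,0,0]
}}

```text
clock: 26.42
tcp_pos: [0.5445, -0.1463, 0.1978]
orientation: [1.056, -2.959, 0.001]
contact_force: [-0.2, 1.0, -2.5]
grip_width: 0.0122
gripper_force: 60.8
```

```bash
python3 s.py; python3 - <<'E'
from h import *
im,W=cloud('wrist','w3.png')
m=(W[...,2]>.0085)&(W[...,2]<.016)&(np.hypot(W[...,0]-.5447,W[...,1]+.1446)<.08)
p=W[m][:,:2]; print(len(p),p.min(0),p.max(0))
if len(p)>20:
    A=np.c_[2*p,np.ones(len(p))]; s=np.linalg.lstsq(A,(p**2).sum(1),rcond=None)[0]; print(s[:2],np.sqrt(s[2]+s[:2]@s[:2]))
I=im.astype(int); b=(I[...,2]>130)&(I[...,0]<90); q=W[b&(W[...,2]>.1)]; print('blue',len(q),q.min(0),q.max(0))
top=q[q[:,2]>np.percentile(q[:,2],50)-.004]; print('crown z',np.median(top[:,2]), cv2.minEnclosingCircle((top[:,:2]*1000).astype(np.float32)))
E
```

```text
26.425 [0.5445, -0.1463, 0.1978] rv [1.0559, -2.9587, 0.0009] yaw -230.72 q [0.5478, 0.3746, -0.4963, 1.8335, 0.2113, 0.9854, 2.2195] F [-0.1705, 1.0331, -2.4888] M [0.018, 0.0225, 0.0275] 0.012194240634358665 60.80199122428894
972 [ 0.48074782 -0.20980772] [ 0.6032627  -0.08036906]
[ 0.5458826  -0.14456976] 0.06342923726806195
blue 1118 [ 0.52214532 -0.17539269  0.18400026] [ 0.57914082 -0.11246278  0.22212613]
crown z 0.18677742568496356 ((546.1324462890625, -146.48471069335938), 35.307098388671875)
```

View pics/w3.png

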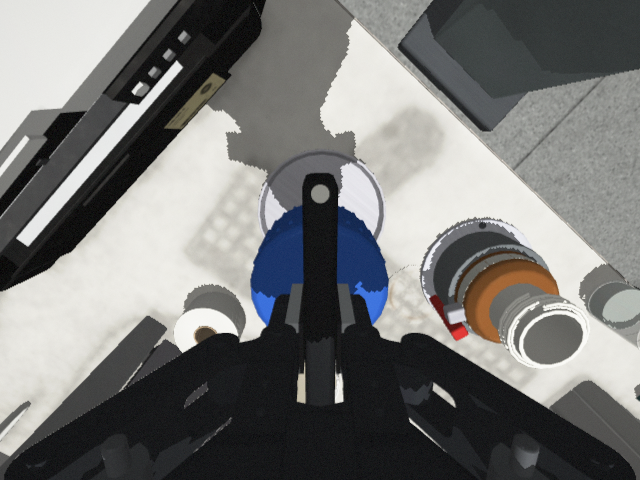

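The wrist view shows the cap at (320,260) above the dish, with the bar level in the pads. The neck is open, with the ear against the red stop at about (455,320).

Request:
{"op": "servo_tool", "data": {
  "turn": [
    [0,0,0],
    [0,0,0],
    [0,0,0],
    [0,0,0],
    [0,0,0],
    [0,0,0],
    [0,0,0],
    [0,0,0]
  ],
  "slide": [
    [0.02,0.05,-0.6],
    [0.02,0.05,-1.4],
    [0.02,0.05,-2.2],
    [0.02,0.05,-2.9],
    [0.02,0.05,-3.5],
    [0.02,0.05,-3.9],
    [0.02,0.05,-4.1],
    [0.02,0.05,-4.1]
  ],
  "hand": [0,0,0,0,0,0,0,0]
}}

```text
clock: 27.48
tcp_pos: [0.545, -0.1429, 0.0755]
orientation: [1.059, -2.958, -0.0]
contact_force: [-0.6, 0.7, -2.0]
grip_width: 0.0124
gripper_force: 60.7
```

```bash
python3 s.py
```

```text
27.475 [0.545, -0.1429, 0.0755] rv [1.059, -2.9576, -0.0002] yaw -230.6 q [0.4897, 0.5316, -0.4419, 1.9263, 0.3224, 0.7532, 2.1219] F [-0.5849, 0.7021, -2.0152] M [-0.0204, -0.0448, 0.0131] 0.01237332529592249 60.72520136833191
```

Request:
{"op": "servo_tool", "data": {
  "turn": [
    [0,0,0],
    [0,0,0],
    [0,0,0],
    [0,0,0],
    [0,0,0],
    [0,0,0]
  ],
  "slide": [
    [0,-0.03,-0.07],
    [0,-0.06,-0.14],
    [0,-0.06,-0.2],
    [0,-0.06,-0.24],
    [0,-0.06,-0.27],
    [0,-0.06,-0.27]
  ],
  "hand": [0,0,0,0,0,0]
}}

```text
clock: 28.22
tcp_pos: [0.5449, -0.1447, 0.0674]
orientation: [1.059, -2.958, -0.0]
contact_force: [-0.5, 0.5, -1.9]
grip_width: 0.0122
gripper_force: 60.7
```

```bash
python3 s.py
```

```text
28.225 [0.5449, -0.1447, 0.0674] rv [1.0587, -2.9577, -0.0001] yaw -230.61 q [0.4879, 0.5437, -0.436, 1.9295, 0.3304, 0.7386, 2.1184] F [-0.4777, 0.4869, -1.8867] M [0.0361, -0.0218, 0.0146] 0.012193036501788294 60.72401762008667
```

Request:
{"op": "servo_tool", "data": {
  "turn": [
    [0,0,0],
    [0,0,0],
    [0,0,0],
    [0,0,0]
  ],
  "slide": [
    [0,0,-0.03],
    [0,0,-0.05],
    [0,0,-0.07],
    [0,0,-0.07]
  ],
  "hand": [0,0,0,0]
}}

```text
clock: 28.72
tcp_pos: [0.5453, -0.1452, 0.0663]
orientation: [-1.058, 2.958, -0.001]
contact_force: [-1.7, -0.4, 8.3]
grip_width: 0.0127
gripper_force: 62.0
```

Request:
{"op": "servo_tool", "data": {
  "turn": [
    [0,0,0],
    [0,0,0],
    [0,0,0],
    [0,0,0],
    [0,0,0],
    [0,0,0],
    [0,0,0],
    [0,0,0]
  ],
  "slide": [
    [0,0,0.02],
    [0,0,0.03],
    [0,0,0.03],
    [0,0,0.3],
    [0,0,1],
    [0,0,2],
    [0,0,3.5],
    [0,0,5]
  ],
  "hand": [0.3,0.6,0.6,0.6,0.6,0.6,0.6,0.6]
}}

```text
clock: 29.72
tcp_pos: [0.5448, -0.1446, 0.2172]
orientation: [-1.059, 2.958, 0.0]
contact_force: [0.3, -0.6, -0.5]
grip_width: 0.0514
gripper_force: 0.0
```

```bash
python3 s.py; python3 - <<'E'
from h import *
im,W=cloud('scene'); a=im[130:350,140:500,::-1]; 
im2,W2=cloud('top'); b=im2[160:345,225:440,::-1]
cv2.imwrite('pics/s4.png',np.hstack([cv2.resize(a,(430,263)),cv2.resize(b,(306,263))]))
im,W=cloud('wrist'); I=im.astype(int); bl=(I[...,2]>110)&(I[...,0]<90)&(I[...,2]>I[...,1]+50); q=W[bl&(W[...,2]>.045)&(W[...,2]<.07)]
print('crown',len(q),np.median(q[:,2]),cv2.minEnclosingCircle((q[:,:2]*1000).astype(np.float32)))
m=(W[...,2]>.0085)&(W[...,2]<.016)&(np.hypot(W[...,0]-.5447,W[...,1]+.1446)<.08); p=W[m][:,:2]
if len(p)>20:
    A=np.c_[2*p,np.ones(len(p))]; s=np.linalg.lstsq(A,(p**2).sum(1),rcond=None)[0]; print('dish',s[:2],np.sqrt(s[2]+s[:2]@s[:2]))
E
```

```text
29.725 [0.5448, -0.1446, 0.2172] rv [-1.059, 2.9577, 0.0003] yaw 129.4 q [0.5563, 0.3546, -0.5077, 1.8136, 0.1987, 1.024, 2.2295] F [0.2613, -0.6488, -0.5206] M [-0.0465, -0.0734, 0.0289] 0.05137311063576303 0.0
crown 2858 0.055458696039488525 ((545.8860473632812, -146.65179443359375), 35.412052154541016)
dish [ 0.54626    -0.14424858] 0.06308159945222962
```

View pics/s4.png

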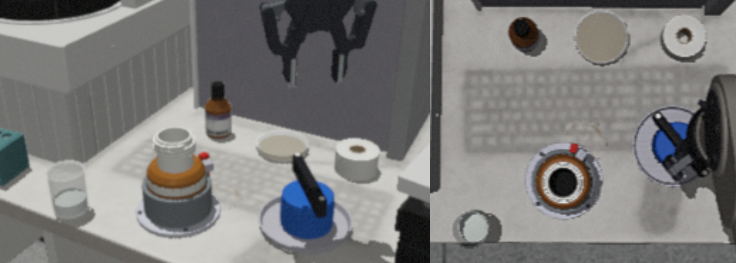

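The cap stands upright in the dish at (307,208) in the scene crop, within about 2 mm of the middle. Its crown is at z = 0.055, the canister is still seated, the other things have not moved, and the gripper is well clear.

```bash
python3 -c "
from bench import r
print(r.hand_in())"
```

```text
the job is handed in; nothing more can be done
None
```

The cap is unscrewed and stands upright in the steel dish, about 2 mm from the middle; the canister is still in its holder, the other things were left where they were, and the job was handed in at about 30 s of the 67 s allowed.

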